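# Find and mark the high spot of a model-car wheel on the truing stand

### The arm

A 6-joint arm with a two-finger parallel gripper is mounted at the origin on the work surface. World frame = base frame: x ahead of the robot, y to its left, z up, the work surface at z = 0. Lengths are in mm, angles in rad, forces in N, time in s.
With the tool pointing down it reaches from about 250 to 850 mm from the base axis. Payload 12.5 kg.
Tool frame: the origin (TCP) lies at the very end of the fingers, on their centre line; the grasp point (between the pads) lies 19 mm behind it; z points along the fingers, x is the direction in which the jaws open and shut, and the axes are right-handed (so a half turn about z gives the same grasp; the last joint's range is limited). The gripper opens to 93 mm and grips with 3 to 60 N. Pads are 15 mm wide; open, the fingers measure 128 mm over their backs; the gripper's body (75 mm by 188 mm) begins 65 mm behind the grasp point.
Start: joints at [1.239, 0.351, 1.652, -0, 1.139, -0.085], TCP at [134.335, 533.328, 218.633] pointing down, gripper open.
Joint ranges: [-2.75, 2.75], [-0.79, 2.1], [0.01, 2.65], [-1.57, 4.71], [0.07, 3.14], [-2.87, 2.87]. Speed limits (rad/s): [2.22, 2.22, 2.79, 3.14, 3.14, 3.14].

### API

Orientations are given as a unit quaternion [x, y, z, w].
In Python, from workcell import state, grab_frame, camera_params, close_job gives the robot as it stands.
- The arm moves only by the shell command python3 -m inch 'ROWS' [FORCE]. ROWS is JSON, a list of rows, each a list of 7 numbers: the closure, from -1 (fully open) to 1 (shut), so that 0 is half open, then the shift along the tool's x, y, z normalised to -1 to 1, where 1 is 0.08 m, then the turn, a rotation vector about the tool's x, y, z normalised to -1 to 1, where 1 is 180 degrees. A call has 1 to 20 rows; each row is the pose to reach, as a shift and turn from the pose commanded when the call began, along the tool's axes at that moment, turning the shorter way round; what a row does not reach only later rows make up. A row lasts 1/8 s, in which the tool goes at most 62.5 mm and 10.7 degrees, less where a joint would pass 70% of its speed; a pose out of reach is approached as far as the arm can. A call with a number of a shift or a turn outside -1 to 1 is refused whole. A call with a gripper value outside its range is refused whole. The fingers move at their own pace and stop on an object; FORCE is the grip in N (left out, the last holds). Time passes only in rows, so rows that repeat a pose let the fingers close. It gives the time, the measured TCP pose, the force and the opening at its end, in the units of the state.
- state(): the state, without advancing time (a new reading comes with each control period).
- grab_frame(name): name is "side" or "top"; returns the picture (400x640x3 uint8, blue, green, red); there is no depth.
- camera_params(name): a dict with "mtx" (3x3 intrinsics, pixels), "eye" and "orientation" of the camera in the world. Camera axes: x right, y down, z forward; pixel columns grow to the right and rows downward; lengths in mm; the calibration is good to about 2 mm. A picture is of the moment at which its call begins. camera_params takes no time and is no camera call.
- close_job(): hands the job in, once; it reports no verdict.
The state is a dict: "t": time; "joint_positions": joint angles; "dq": joint speeds; "effort": joint torques, N m; "tcp_pos": TCP position; "orientation": TCP orientation; "ft_force": force on the tool from outside, world axes, zero at the start; "wrist_torque": the same for the moment, N m; "finger_gap": opening from 0.0 (shut) to 1.0 (fully open).
Only numpy, scipy, OpenCV 4.12 (cv2) and the standard library are available. Lean on these libraries where they do the work, as an engineer would, in place of code of your own. Each camera call takes 0.05 s, during which the arm holds its last target. There are 200 camera calls.

### The job

The model-car wheel on the truing stand has one high spot on its tread that you must find by feel: turn the wheel by its centre knob until the high spot presses hardest on the pointer, and let go with the wheel standing there. Then push the marker plunger down gently (it takes only a light spring force; stay under 25 N) to mark the tread at the high spot and nowhere else, and move clear with the wheel still on its high spot, leaving the pointer and the things on the bench alone.

Things in the scene. Friction and masses are not known exactly. Their poses are not given: they have to be found in the camera images.
- stand: truing stand, fixed to the bench: aluminium base plate 230 x 120 x 12 mm, 80 mm of it behind the axle and 150 mm on the pointer's side. Origin on the bench top under the wheel's vertical axle; z up, x points from the axle to the pointer. The jar and the glue bottle stand about 120 mm to either side of the plate's middle line.
- wheel_top (a point): axle of the wheel at the level of the tread's flat top, 65 mm above the bench; axes are the stand's. The wheel (black tread 20 mm thick, pale spokes, 132 mm across) lies level, turns either way without end and stays where it is left, with an even drag of about 0.05 N m while nothing rubs. The spokes do not tell where the high spot is.
- tread_at_pointer (a point): where the pointer meets the tread, 66 mm from the axle, 55 mm above the bench. The high spot is a smooth swelling 3 mm high, 0.8 rad wide in all, symmetrical about its highest point, which starts 0.7 to 3.2 rad short of here: turn clockwise seen from above. Rubbing adds up to 0.2 to 0.5 N m of drag, most within 0.1 rad of the highest point; rubbing begins and ends equally far from it.
- knob_grip (a point): point on the axle at the height to grip the wheel's knob: a round aluminium cylinder, 36 mm diameter, from 65 to 117 mm above the bench; this point is 104 mm up. It turns the wheel. A hand that turns it against drag twists a little: opened while still twisted, it can carry the wheel 0.1 rad on. The marker's arm reaches to 62 mm from the axle, 84 mm up: open the fingers some 60 mm.
- pointer: fixed dark steel post 24 x 24 x 56 mm with a sprung round tip facing the tread; origin under the post, on the base plate, 101 mm from the axle. The tip (5 mm radius) stands 0.3 mm clear of the round tread; the high spot pushes it back up to 2 mm, when it presses with about 9.6 N; when within about 0.13 rad of the highest point it presses with 8.4 N or more.
- marker: marker above the pointer: upright steel plunger, round black cap (28 mm diameter, 11 mm thick), thin side arm with the nib over the tread. It slides straight down 8 mm and springs back; origin at its foot, 105 mm from the axle, 78 mm above the bench when up. Spring force 3 N at the start of the stroke, 8 N at its end; the nib marks when 5 mm or more down (about 6 N).
- marker_top (a point): centre of the top face of the marker's cap, 117 mm above the bench when up, 105 mm from the axle on the stand's x; press here straight down.
- paint_jar: small paint jar, 34 mm diameter, 45 mm tall, origin under it; stands beside the stand; to be left alone
- glue_bottle: white glue bottle, 36 mm diameter, 85 mm tall, origin under it; stands beside the stand; to be left alone
- thinner: bottle 48 mm diameter, 100 mm tall, origin under it; to be left alone
- nippers: pair of nippers lying on the bench, about 140 mm long; origin near the pivot, at bench height; to be left alone

How it is judged (in metres and radians):
On the way, in this order (a step that is already met when the one before it is completed fails the run):
1. the wheel stands on its high spot (pointer pressed with 8.4 N or more, by the tread alone) and the hand has let go (contact force between pointer and anything else above 8.4 N and contact force between stand and the fingers below 0.2 N and contact force between stand and the arm below 0.2 N), for 0.3 s.
2. the marker is pushed down 5 mm or more with the wheel on its high spot (height (world z) of marker_top below 0.112 m and contact force between pointer and anything else above 8.4 N), for 0.1 s.
At the end, for the whole second after the job is handed in: the wheel stands with its high spot pressing the pointer with 8.4 N or more (within about 0.13 rad of the highest point), the marker has been pushed there and is up again (within 2 mm) (contact force between pointer and anything else above 8.4 N and height (world z) of marker_top above 0.115 m); the robot touches nothing.
It fails at once if the marker is pushed down (5 mm or more) while the wheel is not on its high spot (height (world z) of marker_top below 0.112 m and contact force between pointer and anything else below 7.8 N).
It fails at once if the marker is pushed with more than 25 N (contact force between marker and anything else above 25 N).
It fails at once if the robot touches the pointer with more than 3 N (contact force between pointer and the fingers above 3 N or contact force between pointer and the arm above 3 N).
It fails at once if a thing on the bench is moved by more than 20 mm (distance of any of paint_jar, glue_bottle, thinner, nippers from where it was at the start of the episode above 0.02 m).
It also fails if it takes over 72 s, if anything falls off the work surface, if the arm or the gripper's body presses on something with over 40 N, if the wrist force passes 120 N, or if a joint passes its speed limit or range.

## Working session

There is one attempt and no reset: what is moved stays moved. The work goes in short steps, Python scripts to look and compute and a shell command to move; the robot and the scene stay as the last step left them, time stands still between calls to the robot, and variables do not carry over. Pictures are saved under pics/ and viewed, about 8 in all and at most 12, crops included, and the job is handed in when it is done.

```bash
mkdir -p pics; ls; python3 - <<'E'
from workcell import *
import cv2
print(state())
for n in ("side","top"):
    cv2.imwrite(f"pics/{n}0.png",grab_frame(n)); print(camera_params(n))
E
```

```text
pics
{'t': 0.0, 'joint_positions': array([ 1.23937097e+00,  3.51216327e-01,  1.65245237e+00, -3.27962592e-06,
        1.13907722e+00, -8.45777929e-02]), 'dq': array([-0.00023716,  0.0011622 , -0.00103747, -0.00062126, -0.00058099,
       -0.00036811]), 'effort': array([ 2.62293084e-03, -4.97336519e+01, -2.85256827e+01,  7.00232782e-02,
        2.57535948e-02, -1.42873168e-04]), 'tcp_pos': array([134.24063435, 533.0027249 , 218.10157953]), 'orientation': array([ 7.88779611e-01,  6.14675843e-01, -4.82339779e-04,  3.15999156e-04]), 'ft_force': array([ 0.11858849, -1.04931891,  0.3005996 ]), 'wrist_torque': array([ 0.07706348, -0.04526198,  0.01962568]), 'finger_gap': 0.9972353570823695}
{'mtx': array([[453.6009727 ,   0.        , 316.75269271],
       [  0.        , 453.6009727 , 192.49068854],
       [  0.        ,   0.        ,   1.        ]]), 'eye': array([  57.69179206, -420.44949871,  688.78925693]), 'orientation': array([ 0.84982445, -0.31603665,  0.15726736, -0.39139011])}
{'mtx': array([[494.28916578,   0.        , 327.23897191],
       [  0.        , 494.28916578, 202.10502457],
       [  0.        ,   0.        ,   1.        ]]), 'eye': array([ 308.79114868,  141.23959682, 1270.12735758]), 'orientation': array([-0.69862784,  0.70912988, -0.0737845 ,  0.0600816 ])}
```

View pics/top0.png

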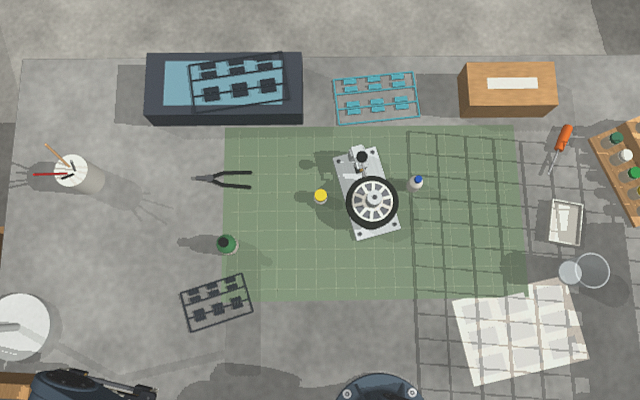

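View pics/side0.png

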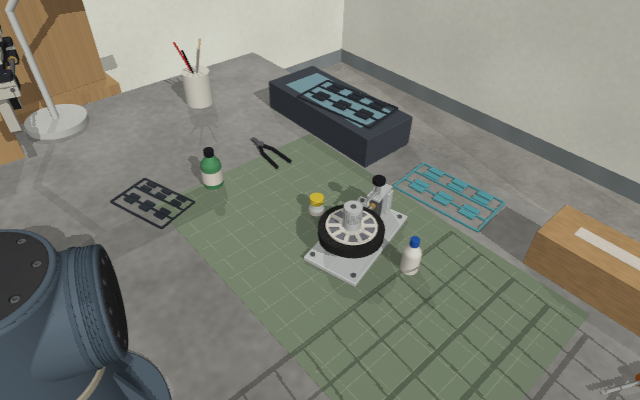

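Top view: wheel centre about (372,202), marker cap (361,157), jar (320,196), glue bottle (417,181), thinner (227,244), nippers (225,180). Side view: wheel about (351,230), knob top (353,207), cap (379,181).

```bash
cat > h.py <<'E'
import numpy as np, cv2
from scipy.spatial.transform import Rotation as R
from workcell import *
def ray(n,px,z):
    c=camera_params(n); d=R.from_quat(c["orientation"]).as_matrix()@np.linalg.inv(c["mtx"])@np.array([*px,1.])
    e=np.asarray(c["eye"]); return e+d*(z-e[2])/d[2]
def proj(n,p):
    c=camera_params(n); q=c["mtx"]@R.from_quat(c["orientation"]).as_matrix().T@(np.asarray(p)-c["eye"]); return q[:2]/q[2]
E
python3 - <<'E'
from h import *
for n,boxes in (("top",{"wheel":(335,170,405,235,65),"cap":(350,147,370,167,117)}),("side",{"wheel":(310,195,392,262,65),"cap":(370,173,390,189,117)})):
    im=cv2.imread(f"pics/{n}0.png")
    for k,(a,b,c,d,z) in boxes.items():
        m=(im[b:d,a:c].max(2)<50).astype(np.uint8)
        cs,_=cv2.findContours(m,cv2.RETR_EXTERNAL,cv2.CHAIN_APPROX_NONE)
        q=max(cs,key=len); hull=cv2.convexHull(q)
        el=cv2.fitEllipse(q); p=np.add(el[0],(a,b)); print(n,k,p,el[1],cv2.boundingRect(q),ray(n,p,z).round(1))
p=lambda n,x,z:ray(n,x,z).round(0)
print("jar",p("top",(320,196),45),"glue",p("top",(418,179),85),"thin",p("top",(226,243),100))
print("knob side",p("side",(353,206),117))
im=cv2.imread("pics/top0.png")[125:255,310:430]; im2=cv2.imread("pics/side0.png")[160:290,290:430]
cv2.imwrite("pics/c.png",np.hstack([cv2.resize(im,(390,422),interpolation=2),cv2.resize(im2,(400,422),interpolation=2)]))
E
```

```text
top wheel [364.92163658 228.78357315] (3.3635432720184326, 9.48425579071045) (23, 53, 17, 6) [471.8  24.2  65. ]
top cap [361.45870495 156.60914516] (9.017460823059082, 9.653257369995117) (7, 5, 10, 9) [641.   32.2 117. ]
side wheel [350.66612625 229.79932785] (51.4988899230957, 62.62150573730469) (8, 10, 67, 53) [5.322e+02 2.000e-01 6.500e+01]
side cap [378.74926662 180.06504536] (10.539576530456543, 12.41604995727539) (3, 2, 13, 11) [637.   30.3 117. ]
jar [560. 133.  45.] glue [ 591. -109.   85.] thin [438. 358. 100.]
knob side [541.   8. 117.]
```

View pics/c.png

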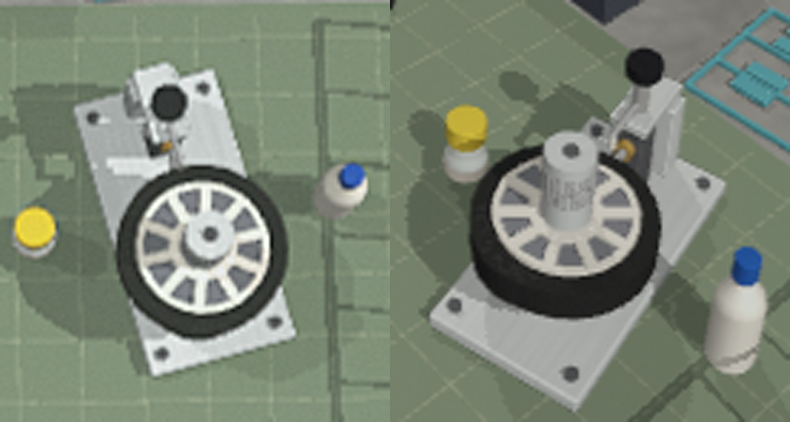

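The crop shows the knob's top hole at about top (374.6,197.0) and side (353.4,206.2), and the cap at top (361.5,156.6) and side (378.7,180.1). The marker arm runs from the cap toward the wheel.

```bash
python3 - <<'E'
from h import *
print(ray("top",(374.6,197.0),117),ray("side",(353.4,206.2),117),ray("top",(372.2,202.3),65))
k=(ray("top",(374.6,197.0),117)+ray("side",(353.4,206.2),117))/2
c=np.array([639,31.2,117]); d=c-k; print(k,d,np.hypot(*d[:2]),np.degrees(np.arctan2(d[1],d[0])))
s=state();M=R.from_quat(s["orientation"]).as_matrix(); print(M.round(4)); print(s["tcp_pos"])
E
```

```text
[540.84348675   3.77178172 117.        ] [541.14970974   6.93618091 117.        ] [537.94186571   4.01948797  65.        ]
[540.99659825   5.35398132 117.        ] [98.00340175 25.84601868  0.        ] 101.35424725757764 14.77398599290339
[[ 2.443e-01  9.697e-01 -3.000e-04]
 [ 9.697e-01 -2.443e-01 -1.000e-03]
 [-1.000e-03 -0.000e+00 -1.000e+00]]
[134.25516972 533.05103957 218.19501118]
```

```bash
python3 -m inch '[[-0.29,-0.369,0.466,0,0,0,0],[-0.29,-0.738,0.932,0,0,0,0]]' 60
python3 -m inch '[[-0.29,-0.369,0.466,0,0,0,0],[-0.29,-0.738,0.932,0,0,0,0]]' | tail -1
python3 -m inch '[[-0.29,-0.369,0.466,0,0,0,0],[-0.29,-0.738,0.932,0,0,0,0]]' | tail -1
python3 -m inch '[[-0.29,-0.369,0.466,0,0,0,0],[-0.29,-0.738,0.932,0,0,0,0]]' | tail -1
python3 -m inch '[[-0.29,-0.369,0.466,0,0,0,0],[-0.29,-0.738,0.932,0,0,0,0]]' | tail -1
python3 -m inch '[[-0.29,-0.369,0.466,0,0,0,0],[-0.29,-0.738,0.932,0,0,0,0]]' | tail -1
python3 -m inch '[[-0.29,-0.369,0.466,0,0,0,0],[-0.29,-0.738,0.932,0,0,0,0],[-0.29,-0.738,0.932,0,0,0,0]]' | tail -1
python3 -m inch '[[-0.29,0,0,0,0,0,-0.055],[-0.29,0,0,0,0,0,-0.11],[-0.29,0,0,0,0,0,-0.165],[-0.29,0,0,0,0,0,-0.22],[-0.29,0,0,0,0,0,-0.275],[-0.29,0,0,0,0,0,-0.33],[-0.29,0,0,0,0,0,-0.38],[-0.29,0,0,0,0,0,-0.38],[-0.29,0,0,0,0,0,-0.38]]'
cat > st.py <<'E'
from h import *
s=state();M=R.from_quat(s["orientation"]).as_matrix()
print("t%.2f tcp %s xang %.2f deg j6 %.3f F %s Tz %.3f gap %.3f"%(s["t"],s["tcp_pos"].round(1),np.degrees(np.arctan2(M[1,0],M[0,0])),s["joint_positions"][5],s["ft_force"].round(1),s["wrist_torque"][2],s["finger_gap"]))
E
python3 - <<'E'
import st
from h import *
s=state();M=R.from_quat(s["orientation"]).as_matrix();print(M.round(3))
print((M.T@(np.array([539.5,5,218])-s["tcp_pos"])).round(1), s["joint_positions"].round(3))
a=cv2.resize(grab_frame("top")[125:255,310:430],(390,422),interpolation=2);b=cv2.resize(grab_frame("side")[100:290,270:430],(400,422),interpolation=2)
cv2.imwrite("pics/d.png",np.hstack([a,b]))
E
```

```text
t: 0.35
tcp_pos: [192.5, 456.8, 218.2]
orientation: [0.788, 0.615, -0.0, 0.0]
ft_force: [-0.1, -0.2, 0.1]
finger_gap: 0.835
finger_gap: 0.658
finger_gap: 0.648
finger_gap: 0.646
finger_gap: 0.645
finger_gap: 0.645
finger_gap: 0.643
t: 3.1
tcp_pos: [539.2, 5.5, 218.6]
orientation: [0.308, 0.951, 0.0, -0.0]
ft_force: [0.6, 0.5, -0.4]
finger_gap: 0.646
t3.10 tcp [539.2   5.5 218.6] xang 144.08 deg j6 -2.591 F [ 0.6  0.5 -0.4] Tz -0.034 gap 0.646
[[-0.81   0.587 -0.   ]
 [ 0.587  0.81   0.   ]
 [ 0.    -0.    -1.   ]]
[-0.5 -0.2  0.6] [-0.076  0.331  1.68   0.     1.131 -2.591]
```

View pics/d.png

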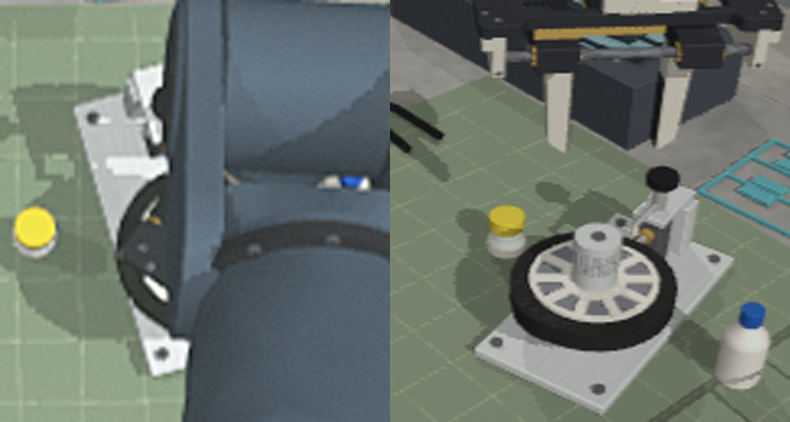

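Side view: fingers hang centred above the knob (knob at crop (597,237)), with nothing in the way. Going down.

```bash
python3 -m inch '[[-0.29,0,0,0.4,0,0,0],[-0.29,0,0,0.9,0,0,0]]' | tail -1
python3 -m inch '[[-0.29,0,0,0.35,0,0,0],[-0.29,0,0,0.65,0,0,0],[-0.29,0,0,0.77,0,0,0],[-0.29,0,0,0.77,0,0,0],[-0.29,0,0,0.77,0,0,0]]'
python3 st.py
python3 -m inch '[[0.3,0,0,0,0,0,0],[0.3,0,0,0,0,0,0],[0.5,0,0,0,0,0,0],[0.5,0,0,0,0,0,0],[0.5,0,0,0,0,0,0]]' 40
python3 st.py
```

```text
finger_gap: 0.645
t: 4.08
tcp_pos: [540.0, 5.0, 86.0]
orientation: [0.307, 0.952, 0.0, 0.001]
ft_force: [-0.4, -0.6, 0.1]
finger_gap: 0.647
t4.08 tcp [540.   5.  86.] xang 144.24 deg j6 -2.594 F [-0.4 -0.6  0.1] Tz 0.026 gap 0.647
t: 4.7
tcp_pos: [539.2, 5.3, 85.3]
orientation: [0.307, 0.952, 0.0, -0.0]
ft_force: [-3.4, 3.5, 6.1]
finger_gap: 0.38
t4.70 tcp [539.2   5.3  85.3] xang 144.26 deg j6 -2.595 F [-3.4  3.5  6.1] Tz -0.054 gap 0.380
```

```bash
python3 -m inch '[[0.5,0,0,0,0,0,0.04],[0.5,0,0,0,0,0,0.04]]' 60 >/dev/null;python3 st.py
python3 -m inch '[[0.5,0,0,0,0,0,0.04],[0.5,0,0,0,0,0,0.04]]' >/dev/null;python3 st.py
python3 -m inch '[[0.5,0,0,0,0,0,0.04],[0.5,0,0,0,0,0,0.04]]' >/dev/null;python3 st.py
python3 -m inch '[[0.5,0,0,0,0,0,0.04],[0.5,0,0,0,0,0,0.04]]' >/dev/null;python3 st.py
python3 -m inch '[[0.5,0,0,0,0,0,0.04],[0.5,0,0,0,0,0,0.04]]' >/dev/null;python3 st.py
python3 -m inch '[[0.5,0,0,0,0,0,0.04],[0.5,0,0,0,0,0,0.04]]' >/dev/null;python3 st.py
python3 -m inch '[[0.5,0,0,0,0,0,0.04],[0.5,0,0,0,0,0,0.04]]' >/dev/null;python3 st.py
python3 -m inch '[[0.5,0,0,0,0,0,0.04],[0.5,0,0,0,0,0,0.04]]' >/dev/null;python3 st.py
```

```text
t4.95 tcp [538.9   5.5  85.3] xang 136.96 deg j6 -2.467 F [-5.9  4.8  7.4] Tz -0.010 gap 0.375
t5.20 tcp [538.7   5.8  85.3] xang 129.76 deg j6 -2.342 F [-7.3  6.2  8. ] Tz -0.057 gap 0.375
t5.45 tcp [538.5   6.1  85.2] xang 122.55 deg j6 -2.216 F [-8.   8.   8.9] Tz -0.026 gap 0.379
t5.70 tcp [538.3   6.4  85.2] xang 115.35 deg j6 -2.090 F [-8.9 11.4 10.1] Tz 0.006 gap 0.378
t5.95 tcp [538.2   6.7  85.2] xang 108.15 deg j6 -1.965 F [-8.9 13.5 10.5] Tz -0.012 gap 0.378
t6.20 tcp [538.1   7.   85.2] xang 100.94 deg j6 -1.839 F [-10.4  16.2  10.9] Tz 0.008 gap 0.379
t6.45 tcp [538.    7.3  85.2] xang 93.74 deg j6 -1.713 F [-10.1  17.8  11.4] Tz 0.024 gap 0.378
t6.70 tcp [538.1   7.7  85.2] xang 86.54 deg j6 -1.588 F [-9.8 20.5 10.5] Tz -0.006 gap 0.380
```

The knob sits about 2.7 mm off along the tool's y axis: the TCP is circling the axle, which fits to about (540.8, 7.5). I'll regrip centred.

```bash
python3 -m inch '[[-0.29,0,0,0,0,0,0],[-0.29,0,0,0,0,0,0],[-0.29,0,0,0,0,0,0],[-0.29,0,0,0,0,0,0]]'>/dev/null; python3 st.py
python3 -m inch '[[-0.29,0,0,0,0,0,0]]'>/dev/null; python3 - <<'E'
import st
from h import *
s=state();M=R.from_quat(s["orientation"]).as_matrix()
print((M.T@(np.array([540.8,7.5,85])-s["tcp_pos"])/80).round(4))
E
```

```text
t7.20 tcp [539.5   4.8  85. ] xang 86.64 deg j6 -1.589 F [-0.  -0.1 -0.2] Tz -0.047 gap 0.640
t7.33 tcp [539.5   4.9  85. ] xang 86.65 deg j6 -1.589 F [-0.6 -0.8  0.3] Tz 0.048 gap 0.642
[0.033  0.0142 0.0001]
```

```bash
python3 -m inch '[[-0.29,0.033,0.0145,0,0,0,0],[-0.29,0.033,0.0145,0,0,0,0],[0.5,0.033,0.0145,0,0,0,0],[0.5,0.033,0.0145,0,0,0,0],[0.5,0.033,0.0145,0,0,0,0],[0.5,0.033,0.0145,0,0,0,0]]' 60 >/dev/null;python3 st.py
python3 -m inch '[[0.5,0,0,0,0,0,0.04],[0.5,0,0,0,0,0,0.04]]' >/dev/null;python3 st.py
python3 -m inch '[[0.5,0,0,0,0,0,0.04],[0.5,0,0,0,0,0,0.04]]' >/dev/null;python3 st.py
python3 -m inch '[[0.5,0,0,0,0,0,0.04],[0.5,0,0,0,0,0,0.04]]' >/dev/null;python3 st.py
python3 -m inch '[[0.5,0,0,0,0,0,0.04],[0.5,0,0,0,0,0,0.04]]' >/dev/null;python3 st.py
python3 -m inch '[[0.5,0,0,0,0,0,0.04],[0.5,0,0,0,0,0,0.04]]' >/dev/null;python3 st.py
python3 -m inch '[[0.5,0,0,0,0,0,0.04],[0.5,0,0,0,0,0,0.04]]' >/dev/null;python3 st.py
```

```text
t8.07 tcp [540.8   7.8  85. ] xang 86.66 deg j6 -1.584 F [1.  1.7 0.3] Tz -0.016 gap 0.381
t8.32 tcp [540.8   7.8  85. ] xang 79.49 deg j6 -1.459 F [0.3 2.7 0.1] Tz -0.042 gap 0.382
t8.57 tcp [540.8   7.8  85.1] xang 72.43 deg j6 -1.336 F [-0.1  3.3  0.5] Tz -0.060 gap 0.380
t8.82 tcp [540.8   7.8  85.1] xang 65.30 deg j6 -1.212 F [1.1 3.9 0.2] Tz -0.038 gap 0.379
t9.07 tcp [540.8   7.8  85. ] xang 58.14 deg j6 -1.087 F [0.4 4.2 0.7] Tz -0.019 gap 0.379
t9.32 tcp [540.8   7.8  85. ] xang 50.96 deg j6 -0.961 F [0.2 3.3 0.3] Tz -0.005 gap 0.382
t9.57 tcp [540.9   7.8  85.1] xang 43.77 deg j6 -0.836 F [1.1 5.5 0.2] Tz -0.057 gap 0.379
```

```bash
python3 -m inch '[[0.5,0,0,0,0,0,0.03]]' >/dev/null;python3 st.py
python3 -m inch '[[0.5,0,0,0,0,0,0.03]]' >/dev/null;python3 st.py
python3 -m inch '[[0.5,0,0,0,0,0,0.03]]' >/dev/null;python3 st.py
python3 -m inch '[[0.5,0,0,0,0,0,0.03]]' >/dev/null;python3 st.py
python3 -m inch '[[0.5,0,0,0,0,0,0.03]]' >/dev/null;python3 st.py
python3 -m inch '[[0.5,0,0,0,0,0,0.03]]' >/dev/null;python3 st.py
python3 -m inch '[[0.5,0,0,0,0,0,0.03]]' >/dev/null;python3 st.py
python3 -m inch '[[0.5,0,0,0,0,0,0.03]]' >/dev/null;python3 st.py
```

```text
t9.70 tcp [540.8   7.8  85. ] xang 38.38 deg j6 -0.742 F [0.9 5.8 0.2] Tz 0.062 gap 0.378
t9.82 tcp [540.9   7.8  85. ] xang 32.90 deg j6 -0.646 F [1.8 5.9 0.5] Tz 0.059 gap 0.381
t9.95 tcp [540.9   7.8  85.1] xang 27.50 deg j6 -0.552 F [ 0.8  5.  -0.6] Tz 0.080 gap 0.380
t10.07 tcp [540.9   7.8  85.1] xang 22.10 deg j6 -0.458 F [1.  5.6 0.2] Tz 0.058 gap 0.378
t10.20 tcp [540.9   7.8  85. ] xang 16.70 deg j6 -0.363 F [ 1.4  5.1 -0.1] Tz 0.011 gap 0.376
t10.32 tcp [540.9   7.8  85.1] xang 11.30 deg j6 -0.269 F [ 1.7  5.9 -0.3] Tz 0.032 gap 0.381
t10.45 tcp [540.9   7.8  85.1] xang 5.91 deg j6 -0.175 F [ 1.3  5.5 -1.2] Tz 0.196 gap 0.377
t10.57 tcp [540.9   7.8  85. ] xang 0.53 deg j6 -0.081 F [ 1.4  6.1 -0.1] Tz 0.389 gap 0.380
```

```bash
python3 -m inch '[[0.5,0,0,0,0,0,0.02]]' >/dev/null;python3 st.py
python3 -m inch '[[0.5,0,0,0,0,0,0.02]]' >/dev/null;python3 st.py
python3 -m inch '[[0.5,0,0,0,0,0,0.02]]' >/dev/null;python3 st.py
python3 -m inch '[[0.5,0,0,0,0,0,0.02]]' >/dev/null;python3 st.py
python3 -m inch '[[0.5,0,0,0,0,0,0.02]]' >/dev/null;python3 st.py
python3 -m inch '[[0.5,0,0,0,0,0,0.02]]' >/dev/null;python3 st.py
python3 -m inch '[[0.5,0,0,0,0,0,0.02]]' >/dev/null;python3 st.py
python3 -m inch '[[0.5,0,0,0,0,0,0.02]]' >/dev/null;python3 st.py
python3 -m inch '[[0.5,0,0,0,0,0,0.02]]' >/dev/null;python3 st.py
python3 -m inch '[[0.5,0,0,0,0,0,0.02]]' >/dev/null;python3 st.py
python3 -m inch '[[0.5,0,0,0,0,0,0.02]]' >/dev/null;python3 st.py
python3 -m inch '[[0.5,0,0,0,0,0,0.02]]' >/dev/null;python3 st.py
python3 -m inch '[[0.5,0,0,0,0,0,0.02]]' >/dev/null;python3 st.py
python3 -m inch '[[0.5,0,0,0,0,0,0.02]]' >/dev/null;python3 st.py
```

```text
t10.70 tcp [540.9   7.8  85. ] xang -3.02 deg j6 -0.019 F [ 1.2  5.3 -0.2] Tz 0.472 gap 0.373
t10.82 tcp [540.9   7.8  85.1] xang -6.59 deg j6 0.043 F [ 1.   5.6 -0.1] Tz 0.533 gap 0.381
t10.95 tcp [540.9   7.8  85. ] xang -10.18 deg j6 0.106 F [ 1.7  5.9 -0.5] Tz 0.496 gap 0.379
t11.07 tcp [540.9   7.8  85.1] xang -13.78 deg j6 0.169 F [0.8 5.5 0.7] Tz 0.515 gap 0.376
t11.20 tcp [540.9   7.8  85. ] xang -17.38 deg j6 0.232 F [2.  5.2 0.1] Tz 0.496 gap 0.378
t11.32 tcp [540.9   7.8  85.1] xang -20.99 deg j6 0.295 F [ 1.1  4.8 -0.4] Tz 0.442 gap 0.378
t11.45 tcp [540.9   7.7  85. ] xang -24.60 deg j6 0.358 F [ 2.1  6.1 -0.6] Tz 0.379 gap 0.379
t11.57 tcp [540.9   7.8  85. ] xang -28.21 deg j6 0.421 F [ 0.8  5.  -0.3] Tz 0.277 gap 0.380
t11.70 tcp [541.    7.7  85.1] xang -31.82 deg j6 0.484 F [ 2.   4.1 -0. ] Tz 0.208 gap 0.380
t11.82 tcp [541.    7.7  85. ] xang -35.43 deg j6 0.546 F [ 1.1  4.4 -1.2] Tz 0.015 gap 0.383
t11.95 tcp [541.    7.7  85. ] xang -39.04 deg j6 0.609 F [ 2.1  4.6 -1.2] Tz 0.061 gap 0.379
t12.07 tcp [541.    7.7  85.1] xang -42.65 deg j6 0.672 F [ 1.9  5.  -0.5] Tz 0.072 gap 0.377
t12.20 tcp [541.    7.7  85. ] xang -46.24 deg j6 0.735 F [ 1.6  4.5 -0.6] Tz 0.009 gap 0.383
t12.32 tcp [541.    7.7  85. ] xang -49.84 deg j6 0.798 F [ 2.5  4.4 -1.1] Tz 0.038 gap 0.378
```

```bash
python3 -m inch '[[0.5,0,0,0,0,0,-0.03],[0.5,0,0,0,0,0,-0.05]]' >/dev/null;python3 st.py
python3 -m inch '[[0.5,0,0,0,0,0,-0.02]]' >/dev/null;python3 st.py
python3 -m inch '[[0.5,0,0,0,0,0,-0.02]]' >/dev/null;python3 st.py
python3 -m inch '[[0.5,0,0,0,0,0,-0.02]]' >/dev/null;python3 st.py
python3 -m inch '[[0.5,0,0,0,0,0,-0.02]]' >/dev/null;python3 st.py
python3 -m inch '[[0.5,0,0,0,0,0,-0.02]]' >/dev/null;python3 st.py
python3 -m inch '[[0.5,0,0,0,0,0,-0.02]]' >/dev/null;python3 st.py
python3 -m inch '[[0.5,0,0,0,0,0,-0.02]]' >/dev/null;python3 st.py
python3 -m inch '[[0.5,0,0,0,0,0,-0.02]]' >/dev/null;python3 st.py
python3 -m inch '[[0.5,0,0,0,0,0,-0.02]]' >/dev/null;python3 st.py
python3 -m inch '[[0.5,0,0,0,0,0,-0.02]]' >/dev/null;python3 st.py
python3 -m inch '[[0.5,0,0,0,0,0,-0.02]]' >/dev/null;python3 st.py
python3 -m inch '[[0.5,0,0,0,0,0,-0.02]]' >/dev/null;python3 st.py
python3 -m inch '[[0.5,0,0,0,0,0,-0.02]]' >/dev/null;python3 st.py
python3 -m inch '[[0.5,0,0,0,0,0,-0.02]]' >/dev/null;python3 st.py
python3 -m inch '[[0.5,0,0,0,0,0,-0.02]]' >/dev/null;python3 st.py
python3 -m inch '[[0.5,0,0,0,0,0,-0.02]]' >/dev/null;python3 st.py
python3 -m inch '[[0.5,0,0,0,0,0,-0.02]]' >/dev/null;python3 st.py
```

```text
t12.57 tcp [541.    7.7  85.1] xang -40.59 deg j6 0.636 F [ 1.9  5.2 -0.2] Tz -0.042 gap 0.378
t12.70 tcp [541.    7.7  85.1] xang -37.02 deg j6 0.574 F [ 1.   4.9 -1.8] Tz -0.051 gap 0.378
t12.82 tcp [541.    7.8  85. ] xang -33.42 deg j6 0.511 F [ 1.9  4.4 -0.1] Tz -0.229 gap 0.375
t12.95 tcp [541.    7.7  85.1] xang -29.84 deg j6 0.449 F [ 1.6  4.  -1.5] Tz -0.341 gap 0.376
t13.07 tcp [541.    7.7  85. ] xang -26.26 deg j6 0.386 F [ 0.8  4.4 -0.8] Tz -0.432 gap 0.382
t13.20 tcp [540.9   7.7  85. ] xang -22.67 deg j6 0.323 F [ 1.8  4.2 -0.6] Tz -0.501 gap 0.382
t13.32 tcp [540.9   7.7  85. ] xang -19.08 deg j6 0.260 F [ 1.1  4.1 -1.1] Tz -0.547 gap 0.379
t13.45 tcp [540.9   7.7  85. ] xang -15.48 deg j6 0.198 F [ 0.9  5.1 -1.1] Tz -0.512 gap 0.378
t13.57 tcp [540.9   7.7  85. ] xang -11.88 deg j6 0.135 F [ 1.4  4.9 -0.4] Tz -0.560 gap 0.382
t13.70 tcp [540.9   7.7  85. ] xang -8.27 deg j6 0.072 F [0.5 4.2 1.2] Tz -0.426 gap 0.377
t13.82 tcp [540.9   7.7  85. ] xang -4.66 deg j6 0.009 F [ 2.1  4.3 -0.2] Tz -0.355 gap 0.374
t13.95 tcp [540.9   7.8  85. ] xang -1.05 deg j6 -0.054 F [ 2.1  4.4 -0.1] Tz -0.280 gap 0.378
t14.07 tcp [540.9   7.8  85.1] xang 2.56 deg j6 -0.117 F [ 1.6  4.4 -0.8] Tz -0.166 gap 0.376
t14.20 tcp [540.9   7.8  85. ] xang 6.17 deg j6 -0.180 F [1.  3.9 0.3] Tz -0.142 gap 0.379
t14.32 tcp [540.9   7.8  85. ] xang 9.78 deg j6 -0.243 F [ 1.1  4.5 -1. ] Tz -0.017 gap 0.380
t14.45 tcp [540.9   7.8  85. ] xang 13.39 deg j6 -0.306 F [ 1.1  5.1 -0.1] Tz -0.034 gap 0.376
t14.57 tcp [540.9   7.8  85. ] xang 16.98 deg j6 -0.368 F [ 1.4  6.1 -0.3] Tz -0.074 gap 0.376
t14.70 tcp [540.9   7.8  85. ] xang 20.59 deg j6 -0.431 F [ 2.   6.6 -0.1] Tz -0.047 gap 0.379
```

Averaging the two directions puts the high spot at tool angle about −14.5° (forward mids −13 to −11, reverse −16 to −17). I'll drive slightly past it, then back off until the torque is zero.

```bash
python3 -m inch '[[0.5,0,0,0,0,0,0.04],[0.5,0,0,0,0,0,0.08],[0.5,0,0,0,0,0,0.12],[0.5,0,0,0,0,0,0.16],[0.5,0,0,0,0,0,0.19],[0.5,0,0,0,0,0,0.21]]' >/dev/null;python3 st.py
python3 -m inch '[[0.5,0,0,0,0,0,0]]' >/dev/null;python3 st.py
python3 -m inch '[[0.5,0,0,0,0,0,0]]' >/dev/null;python3 st.py
python3 -m inch '[[0.5,0,0,0,0,0,-0.004]]' >/dev/null;python3 st.py
python3 -m inch '[[0.5,0,0,0,0,0,-0.004]]' >/dev/null;python3 st.py
python3 -m inch '[[0.5,0,0,0,0,0,0]]' >/dev/null;python3 st.py
python3 -m inch '[[0.5,0,0,0,0,0,0]]' >/dev/null;python3 st.py
```

```text
t15.45 tcp [540.9   7.8  85.1] xang -17.41 deg j6 0.232 F [ 2.   5.1 -0.5] Tz 0.498 gap 0.379
t15.57 tcp [540.9   7.7  85. ] xang -17.43 deg j6 0.232 F [ 2.   6.1 -1.1] Tz -0.373 gap 0.381
t15.70 tcp [540.9   7.7  85.1] xang -17.48 deg j6 0.233 F [1.9 4.4 0.1] Tz -0.324 gap 0.379
t15.82 tcp [540.9   7.7  85.1] xang -16.77 deg j6 0.220 F [ 1.5  4.5 -0.3] Tz -0.465 gap 0.378
t15.95 tcp [540.9   7.7  85. ] xang -16.05 deg j6 0.208 F [ 1.5  5.7 -1.4] Tz -0.546 gap 0.380
t16.07 tcp [540.9   7.7  85.1] xang -16.03 deg j6 0.208 F [ 1.8  5.5 -0.9] Tz -0.189 gap 0.380
t16.20 tcp [540.9   7.8  85. ] xang -16.03 deg j6 0.208 F [ 1.5  4.8 -0.1] Tz -0.119 gap 0.382
```

```bash
python3 -m inch '[[0.5,0,0,0,0,0,-0.004],[0.5,0,0,0,0,0,-0.008],[0.5,0,0,0,0,0,-0.012],[0.5,0,0,0,0,0,-0.015]]' >/dev/null;python3 st.py
python3 -m inch '[[0.5,0,0,0,0,0,0]]' >/dev/null;python3 st.py
python3 -m inch '[[0.5,0,0,0,0,0,0]]' >/dev/null;python3 st.py
python3 -m inch '[[0.5,0,0,0,0,0,0.003]]' >/dev/null;python3 st.py
python3 -m inch '[[0.5,0,0,0,0,0,0]]' >/dev/null;python3 st.py
python3 -m inch '[[0.5,0,0,0,0,0,0]]' >/dev/null;python3 st.py
```

```text
t16.70 tcp [540.9   7.7  85. ] xang -13.35 deg j6 0.161 F [ 1.6  4.9 -0.9] Tz -0.493 gap 0.378
t16.82 tcp [540.9   7.7  85.1] xang -13.34 deg j6 0.160 F [ 2.   5.  -1.1] Tz -0.263 gap 0.382
t16.95 tcp [540.9   7.7  85.1] xang -13.34 deg j6 0.161 F [ 0.8  4.6 -0.8] Tz -0.325 gap 0.380
t17.07 tcp [540.9   7.8  85. ] xang -13.86 deg j6 0.170 F [ 0.2  5.  -0.7] Tz 0.176 gap 0.377
t17.20 tcp [540.9   7.8  85. ] xang -13.84 deg j6 0.170 F [ 1.4  4.8 -0.4] Tz 0.036 gap 0.378
t17.32 tcp [540.9   7.8  85. ] xang -13.84 deg j6 0.170 F [ 1.5  5.1 -0.6] Tz 0.069 gap 0.382
```

```bash
python3 -c "
from h import *
cv2.imwrite('pics/s1.png',grab_frame('side'))"
python3 -m inch '[[-0.29,0,0,0,0,0,0],[-0.29,0,0,0,0,0,0],[-0.29,0,0,0,0,0,0],[-0.29,0,0,0,0,0,0]]' >/dev/null;python3 st.py
python3 -m inch '[[-0.29,0,0,0,0,0,0],[-0.29,0,0,0,0,0,0],[-0.29,0,0,0,0,0,0]]' >/dev/null;python3 st.py
python3 -m inch '[[-0.29,0,0,-0.3,0,0,0],[-0.29,0,0,-0.65,0,0,0],[-0.29,0,0,-0.95,0,0,0],[-0.29,0,0,-0.95,0,0,0],[-0.29,0,0,-0.95,0,0,0]]' >/dev/null;python3 st.py
python3 - <<'E'
from h import *
f=grab_frame('side');cv2.imwrite('pics/s2.png',f)
g=cv2.imread('pics/s1.png');c=lambda i:cv2.resize(i[160:280,310:410],(396,475),interpolation=2)
cv2.imwrite('pics/e.png',np.hstack([c(g),c(f)]))
s=state();M=R.from_quat(s["orientation"]).as_matrix()
a=np.array([540.8,7.6,0])
for th in (14.0,14.8): print(th,(a+105*np.array([np.cos(np.radians(th)),np.sin(np.radians(th)),0])).round(1))
print(M.round(3),s["joint_positions"].round(3))
# tread check: refine cap in side/top
for n,(x,y,X,Y) in (("side",(370,173,390,189)),("top",(350,147,370,167))):
    im=cv2.imread(f"pics/{n}0.png")[y:Y,x:X]; m=cv2.moments((im.max(2)<60).astype(np.uint8)); print(n,ray(n,(x+m["m10"]/m["m00"],y+m["m01"]/m["m00"]),112).round(1))
print("knob err vs vision: top",ray("top",(374.6,197.0),117)-a,"side",ray("side",(353.4,206.2),117)-a)
E
```

```text
t17.88 tcp [540.8   7.5  85. ] xang -14.11 deg j6 0.174 F [-0.7 -0.2 -0.4] Tz 0.038 gap 0.641
t18.25 tcp [540.8   7.6  85. ] xang -14.14 deg j6 0.175 F [-0.7  0.1  0.1] Tz -0.026 gap 0.641
t18.88 tcp [540.4   7.7 160.2] xang -14.14 deg j6 0.175 F [ 0.8  0.9 -0.6] Tz 0.004 gap 0.647
14.0 [642.7  33.    0. ]
14.8 [642.3  34.4   0. ]
[[ 0.97  -0.244 -0.002]
 [-0.244 -0.97   0.   ]
 [-0.002  0.    -1.   ]] [-0.072  0.403  1.734 -0.     1.006  0.175]
side [641.7  34.1 112. ]
top [642.9  32.  112. ]
knob err vs vision: top [ 4.34867499e-02 -3.82821828e+00  1.17000000e+02] side [  0.34970974  -0.66381909 117.        ]
```

View pics/e.png

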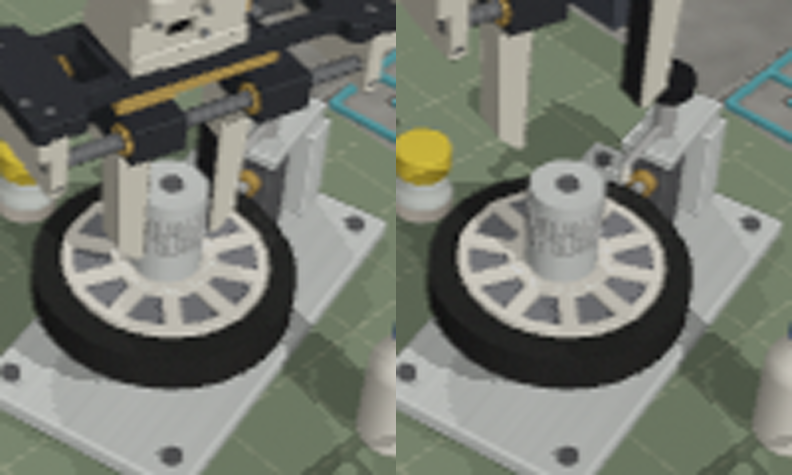

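The spokes stand in the same place before and after release (lower spoke about (172,308) in both halves), so the wheel didn't carry. Next I go over the cap with the fingers shut.

```bash
python3 -m inch '[[1,0.29,-0.156,0,0,0,0],[1,0.577,-0.312,0,0,0,0]]' >/dev/null
python3 -m inch '[[1,0.29,-0.156,0,0,0,0],[1,0.577,-0.312,0,0,0,0],[1,0.577,-0.312,0,0,0,0],[1,0.577,-0.312,0,0,0,0],[1,0.577,-0.312,0,0,0,0]]' >/dev/null;python3 st.py
python3 -m inch '[[1,0,0,0.2,0,0,0],[1,0,0,0.4,0,0,0],[1,0,0,0.45,0,0,0],[1,0,0,0.45,0,0,0],[1,0,0,0.45,0,0,0]]' >/dev/null;python3 st.py
python3 - <<'E'
from h import *
f=grab_frame('side');cv2.imwrite('pics/f.png',cv2.resize(f[120:240,330:430],(500,600),interpolation=2))
E
```

```text
t19.80 tcp [641.8  33.3 160.9] xang -14.15 deg j6 0.226 F [ 0.2 -0.3  0.5] Tz -0.049 gap 0.008
t20.43 tcp [642.8  33.5 125.4] xang -14.14 deg j6 0.227 F [-0.5 -0.   0.3] Tz -0.025 gap 0.007
```

View pics/f.png

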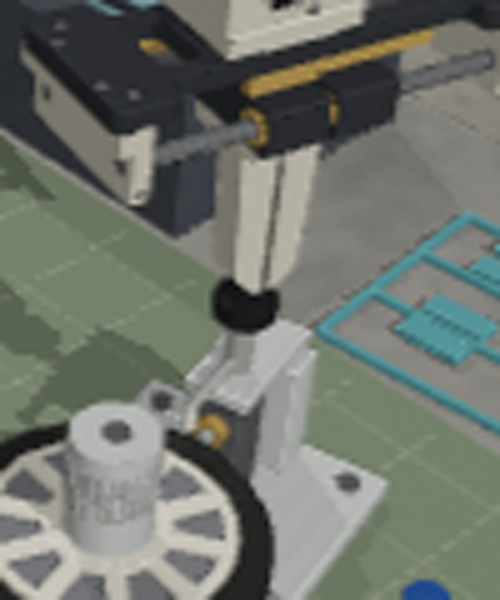

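The shut fingertips stand just above the cap (cap about (245,305), finger seam (265,285) in the crop). Pressing in small steps.

```bash
python3 -m inch '[[1,0,0,0.05,0,0,0],[1,0,0,0.1,0,0,0],[1,0,0,0.1,0,0,0]]' >/dev/null;python3 st.py
python3 -m inch '[[1,0,0,0.025,0,0,0],[1,0,0,0.04,0,0,0],[1,0,0,0.04,0,0,0]]' >/dev/null;python3 st.py
python3 -m inch '[[1,0,0,0.015,0,0,0],[1,0,0,0.025,0,0,0],[1,0,0,0.025,0,0,0]]' >/dev/null;python3 st.py
```

```text
t20.85 tcp [642.6  33.5 117. ] xang -14.14 deg j6 0.227 F [ 0.2 -0.3  3. ] Tz 0.001 gap 0.003
t21.23 tcp [642.6  33.5 114. ] xang -14.14 deg j6 0.227 F [-0.7 -0.4  5. ] Tz -0.036 gap 0.002
t21.60 tcp [642.6  33.5 112. ] xang -14.14 deg j6 0.227 F [-0.8  0.1  5.9] Tz -0.003 gap 0.002
```

Next, 1.5 mm deeper, a short hold, then straight up and clear.

```bash
python3 -m inch '[[1,0,0,0.02,0,0,0],[1,0,0,0.02,0,0,0],[1,0,0,0.02,0,0,0],[1,0,0,0.02,0,0,0]]' >/dev/null;python3 st.py
python3 -m inch '[[1,0,0,-0.06,0,0,0],[1,0,0,-0.15,0,0,0],[1,0,0,-0.5,0,0,0],[1,0,0,-1,0,0,0],[1,0,0,-1,0,0,0]]' >/dev/null;python3 st.py
python3 -m inch '[[1,0,0,-0.5,0,0,0],[1,0,0,-0.8,0,0,0],[1,0,0,-0.8,0,0,0],[1,0,0,-0.8,0,0,0],[1,0,0,-0.8,0,0,0]]' >/dev/null;python3 st.py
python3 - <<'E'
from h import *
f=grab_frame('side');cv2.imwrite('pics/g.png',cv2.resize(f[160:280,310:410],(396,475),interpolation=2))
E
```

```text
t22.10 tcp [642.6  33.5 110.6] xang -14.14 deg j6 0.227 F [-2.7  0.4  6.6] Tz -0.036 gap 0.008
t22.73 tcp [643.8  33.5 193.2] xang -14.14 deg j6 0.227 F [-0.2 -0.3 -0.8] Tz -0.016 gap 0.002
t23.35 tcp [642.   33.5 252.5] xang -14.14 deg j6 0.227 F [-0.7  0.9  0.4] Tz 0.025 gap 0.007
```

View pics/g.png

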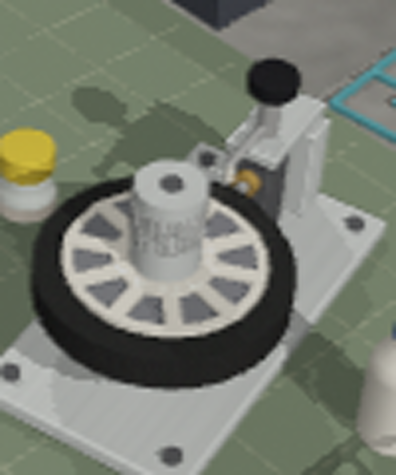

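The cap is back up (about (273,80) in the crop), the spokes haven't moved, and the gripper is clear.

```bash
python3 -c "
from workcell import *
print(close_job())"
```

```text
the job is handed in; nothing more can be done
None
```

The wheel is set on its high spot by my measurements, the marker has been pushed there once, and the job was handed in at about 23 s of the 72 s allowed. No verdict was reported.

- **Finding the high spot:** I swept over it in both directions, and the rubbing drag peaked at about 0.5 N m. The clockwise sweep put the centre at −11° to −13° of tool angle and the reverse sweep at −16° to −17°. They disagree, as they should, because the swelling resists more going up than coming down; I took the average, −14.5°.
- **Letting go:** I backed off until the twist was near zero and opened the fingers at about −14°, roughly half a degree from that centre (the limit is about ±7.5°). The spokes looked the same before and after release.
- **Marking:** I pressed the cap with shut fingers to 110.6 mm, which is 6.4 mm down by position or about 5.8 mm by the 6.6 N force. I held it there about 0.4 s, then lifted clear.
- **Last checks:** The final picture shows the cap up, the wheel unmoved, and the jar and glue bottle in place where visible. The wrist force read about zero.
- **Not as planned:** The first grip was about 2.7 mm off the axle, with side forces up to 23 N, so I regripped centred.
- **Not checked:** I could not measure the pointer's force directly, and I did not re-feel the high spot after letting go.

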